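# Release and remove the spent filter cartridge

## Task

The red-capped filter cartridge in the white extraction unit is spent: push it down until its push-to-release latch lets go and it springs up, then pull it out of its well and set it down, without dropping it, upright on the floor of the empty half of the yellow tray. Leave the blue-capped cartridge latched in its well and the jar standing where it is in the tray.

Things in the scene. Friction and masses are not known exactly. Their poses are not given: they have to be found in the camera images.
- unit: White box-shaped extraction unit, 170 (x) x 260 (y) x 105 mm high, fixed; origin at the centre of its underside, z up. Two wells open in its top, at y = +55 and -55 mm, each 69 (x) x 47 (y) mm and ringed by a black collar 9 mm wide, rim 115 mm above the bench. Each well holds a cartridge (either colour in either well).
- red_center (a point): Centre (half-way up) of the spent cartridge: upright block 66 (x) x 44 (y) x 100 mm high, white, the top 32 mm a red cap; 0.2 to 0.42 kg. Its axes are parallel to the unit's while in the well, z up. To be free of the well its underside must rise above the 115 mm rim, straight up.
- red_top (a point): Middle of the red cap's flat top. Latched: 127 mm above the bench, 12 mm over the rim; cannot be pulled up. Pushed down here 10 to 12 mm (about level with the rim; 10 to 20 N; solid stop at 13 mm) the latch lets go; once the push is withdrawn a spring lifts it to 42 mm over the rim (157 mm above the bench), where it stays, loose, and can be gripped across its 44 mm width.
- blue_center (a point): Centre, half-way up, of the good cartridge: same size, build and latch, with a blue cap; latched in the other well. It must stay latched.
- free_half (a point): Centre of the floor of the yellow tray's empty half, 5 mm above the bench: the cartridge is to stand here. Tray fixed, 200 (x) x 135 (y) mm, walls 5 mm thick, 45 mm high; a wall of that height parts it into two halves along x; this half is 92 (x) x 125 (y) mm inside. Axes parallel to the tray's, z up; the other half lies to +x.
- jar_center (a point): Centre of a loose amber jar with black lid, 54 mm diameter, 65 mm high, standing in the other half of the tray. Leave it standing.
There are look-alikes about, which are no part of the job. What is meant by the part that bears jar_center is not green or turquoise, and is the larger of those in its own colour.

How it is judged:
On the way, in this order (a step that is already met when the one before it is completed fails the run):
1. the red-capped cartridge is pushed in by more than 5 mm (z of red_center in the frame of unit below 0.072 m), for 0.02 s.
2. it has sprung up, more than 20 mm above its latched height (z of red_center in the frame of unit above 0.097 m), for 0.1 s.
3. it is drawn clear of the well (z of red_center in the frame of unit above 0.167 m), for 0.1 s.
At the end, for the whole second after the job is handed in: The red-capped cartridge stands still and upright (0.1 rad) on the floor of the empty half (centre within 40 mm in x, 50 mm in y of its middle, height within 6 mm); the blue-capped one is latched, within 5 mm of its start; the jar stands (0.2 rad) within 25 mm of its start (x of red_center in the frame of free_half between -0.04 and 0.04 m and y of red_center in the frame of free_half between -0.05 and 0.05 m and z of red_center in the frame of free_half between 0.044 and 0.056 m and angle between red_center's own z axis and vertical below 0.1 rad and linear speed of red below 0.02 m/s and distance of blue_center from where it was at the start of the episode below 0.005 m and angle between jar_center's own z axis and vertical below 0.2 rad and distance of jar_center from where it was at the start of the episode below 0.025 m); the robot touches nothing.
It fails at once if the red-capped cartridge is dropped (moving faster than 0.6 m/s while the fingers do not touch it) (linear speed of red above 0.6 m/s and contact force between red and the fingers below 0.05 N).
It fails at once if the blue-capped cartridge is shifted by more than 12 mm (unlatched) (distance of blue_center from where it was at the start of the episode above 0.012 m).
It fails at once if the jar is knocked over or pushed more than 25 mm (angle between jar_center's own z axis and vertical above 0.6 rad or distance of jar_center from where it was at the start of the episode above 0.025 m).
It also fails if it takes over 48 s, if anything falls off the work surface, if the arm or the gripper's body presses on something with over 40 N, if the wrist force passes 120 N, or if a joint passes its speed limit or range.

## Robot

A 6-joint arm with a two-finger parallel gripper is mounted at the origin on the work surface. World frame = base frame: x ahead of the robot, y to its left, z up, the work surface at z = 0. Lengths are in m, angles in rad, forces in N, time in s.
With the tool pointing down it reaches from about 0.3 to 0.875 m from the base axis. Payload 6.4 kg.
Tool frame: the origin (TCP) lies at the very end of the fingers, on their centre line; the grasp point (between the pads) lies 19 mm behind it; z points along the fingers, y is the line along which they close (so a half turn about z gives the same grasp; the last joint's range is limited). The gripper opens to 85 mm and grips with 20 to 120 N. Pads are 22 mm wide; open, the fingers measure 114 mm over their backs; the gripper's body (76 mm by 85 mm) begins 54 mm behind the grasp point. The pads swing forward as they close: fully open they stand 13 mm farther back than shut.
Start: joints at [1.046, 0.181, 1.607, -0, 1.354, -0.206], TCP at [0.18, 0.546, 0.195] pointing down, gripper open.
Joint ranges: [-2.99, 2.99], [-0.89, 2.07], [0.3, 2.58], [-1.14, 4.28], [0, 2.63], [-3.12, 3.12]. Speed limits (rad/s): [2.57, 2.57, 3.01, 3.14, 3.14, 3.14].

## Interface

Orientations are given as a rotation vector (axis times angle).
In Python, from bench import readout, imaging, r gives the robot as it stands.
- The arm moves only by the tool jog_arm, never from a script. Its argument "moves" is a list of rows, each an object with "translation": the shift along the world's x, y, z in cm, a list of three; "delta_rot": the turn, a rotation vector about the world's x, y, z in units of 6 degrees (1.0 is 6 degrees), a list of three. In form: [{"translation": [tx, ty, tz], "delta_rot": [wx, wy, wz]}, ...]. A call has 1 to 20 rows; each row shifts and turns the commanded pose from where the row before left it; what a row does not reach is not made up. A row lasts 1/10 s, in which the tool goes at most 50 mm and 8.59 degrees, less where a joint would pass 70% of its speed; a pose out of reach is approached as far as the arm can. A call with a gripper value outside its range is refused whole. "claw" is the opening, from -1 (shut) to 1 (fully open), so that 0 is half open, set as the call begins (left out, the last holds). The fingers move at their own pace and stop on an object; "squeeze" is the grip in N (left out, the last holds). Time passes only in rows, so rows that do not move let the fingers close. It gives the time, the measured TCP pose, the force, the opening and the grip force at its end, in the units of the state.
- readout.state(): the state, without advancing time (a new reading comes with each control period).
- imaging.snapshot(name): name is "side" or "top"; returns (picture, depth): 480x640x3 uint8, red, green, blue; 480x640 float32, m along the optical axis (not along the pixel's ray), 0 where there is no reading.
- imaging.camera_info(name): a dict with "vfov" (degrees; the focal length in pixels is half the picture's height over the tangent of half this angle, whatever the lens; pixels are square), "cx", "cy" (the principal point, pixels), "k1" (the pictures are not rectified: a ray, as slopes to the right and down, at radius r is drawn at 1 + k1 r^2 times it, then the intrinsics apply), "rvec" (rotation vector, rad) and "tvec" (3), from world to camera coordinates, as OpenCV has them. Camera axes: x right, y down, z forward; pixel columns grow to the right and rows downward; lengths in m; the calibration is good to about 2 mm. A picture is of the moment at which its call begins. camera_info takes no time and is no camera call.
- r.hand_in(): hands the job in; it is judged then, once.
The state is a dict: "time_s": time; "joints": joint angles; "qd": joint speeds; "joint_efforts": joint torques, N m; "tcp_pos": TCP position; "eef_rot": TCP orientation; "wrist_force": force on the tool from outside, world axes, zero at the start; "moment": the same for the moment, N m; "finger_gap": finger opening in m; "gripper_force": force on a finger pad.
Only numpy, scipy, OpenCV 4.12 (cv2) and the standard library are available. Lean on these libraries where they do the work, as an engineer would, in place of code of your own. Each camera call takes 0.05 s, during which the arm holds its last target. There are 200 camera calls.

## Working session

There is one attempt and no reset: what is moved stays moved. The work goes in short steps, Python scripts to look and compute and a tool call to move; the robot and the scene stay as the last step left them, time stands still between calls to the robot, and variables do not carry over. Pictures are saved under pics/ and viewed, at most 10 in all, crops included, and the job is handed in when it is done.

Besides the shell and the picture viewer there is one more tool, called after "Request:" in YAML: its name, and indented under it one key for each argument. jog_arm: Moves the arm, as the interface text tells. Its arguments: {"type":"object","properties":{"moves":{"type":"array","items":{"type":"object","properties":{"translation":{"type":"array","items":{"type":"number"}},"delta_rot":{"type":"array","items":{"type":"number"}}}}},"claw":{"type":"number"},"squeeze":{"type":"number"}},"required":["moves"]}

```bash
mkdir -p pics; cat > h.py <<'E'
import numpy as np,cv2
from bench import readout,imaging,r
def cam(n):
    i=imaging.camera_info(n); f=240/np.tan(np.radians(i['vfov'])/2)
    R=cv2.Rodrigues(np.array(i['rvec'],float))[0]; return i,f,R,np.array(i['tvec'],float)
def slopes(n,uv):
    i,f,R,t=cam(n); d=(np.atleast_2d(uv).astype(float)-[i['cx'],i['cy']])/f; s=d.copy()
    for _ in range(30): s=d/(1+i['k1']*(s**2).sum(1,keepdims=True))
    return s
def plane(n,uv,z):
    i,f,R,t=cam(n); s=slopes(n,uv); D=np.c_[s,np.ones(len(s))]@R; C=-R.T@t
    return C+D*((z-C[2])/D[:,2])[:,None]
def cloud(n,dep):
    i,f,R,t=cam(n); v,u=np.mgrid[:480,:640]; s=slopes(n,np.c_[u.ravel(),v.ravel()])
    return ((np.c_[s,np.ones(len(s))]*dep.reshape(-1,1)-t)@R).reshape(480,640,3)
E
python3 - <<'E'
from h import *
for n in('top','side'):
    p,d=imaging.snapshot(n); np.savez(n+'.npz',p=p,d=d); cv2.imwrite(f'pics/{n}0.png',p[:,:,::-1]); i=cam(n); print(n,imaging.camera_info(n),-i[2].T@i[3])
print(readout.state())
E
```

```text
top {'vfov': 57.346023584011256, 'cx': 313.9608893717509, 'cy': 238.4506155045952, 'k1': 0.00873741613608879, 'rvec': array([ 2.17601479, -2.1568192 ,  0.16477053]), 'tvec': array([-0.01732819,  0.61634326,  0.830563  ])} [0.50544334 0.00851212 0.90247923]
side {'vfov': 48.51743086468629, 'cx': 326.54910266703826, 'cy': 233.11252280487287, 'k1': -0.12698765777377327, 'rvec': array([ 2.1796745 , -0.32415388,  0.13149613]), 'tvec': array([-0.55644453,  0.19318858,  0.80086187])} [ 0.3999173  -0.67166956  0.6142135 ]
{'time_s': 0.1, 'joints': array([ 1.04570030e+00,  1.81493453e-01,  1.60791498e+00, -3.16153221e-06,
        1.35380885e+00, -2.06275781e-01]), 'qd': array([ 0.0010378 , -0.00018044, -0.00190063, -0.00207939,  0.00018125,
        0.00056846]), 'joint_efforts': array([ 1.22912676e-03, -4.45872009e+01, -3.52241492e+01, -3.18878620e-04,
        4.10228939e-03,  3.91485457e-05]), 'tcp_pos': array([0.17991503, 0.54553591, 0.19445591]), 'eef_rot': array([-4.98590380e-01, -3.10118922e+00,  2.38450566e-03]), 'wrist_force': array([-0.0039138 , -0.84599591,  0.05293759]), 'moment': array([ 0.00606141, -0.00151295,  0.02997847]), 'gripper_force': 0.0, 'finger_gap': 0.08509238351315714}
```

View pics/top0.png

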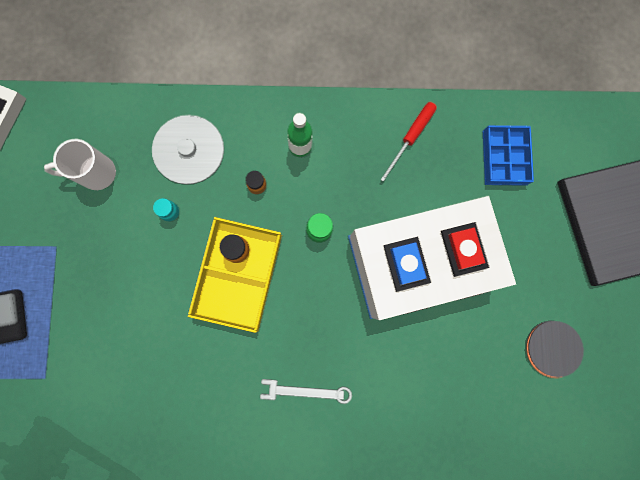

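View pics/side0.png

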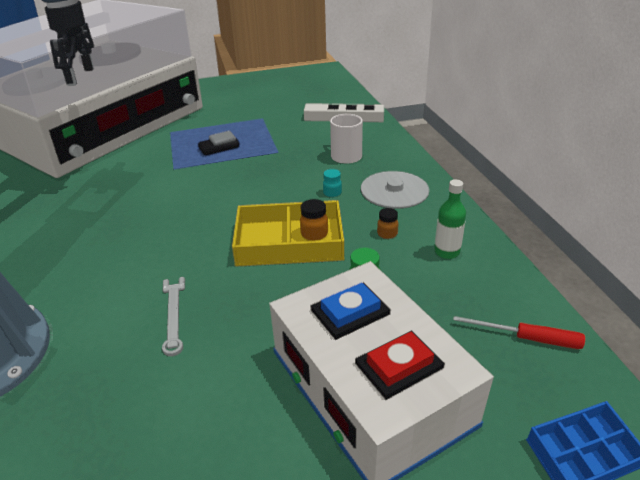

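The top view shows the red cap at (467,248) in the unit, with the blue cap at (409,263). The tray's free half is at (228,300), and the jar is in the +x half at (235,247).

Possible mix-ups:
- **Red:** cap (467,248) or screwdriver handle (422,120). I choose the cap.
- **Amber jar:** (235,247) in the tray, larger, or (256,182), smaller. Green (320,227) and turquoise (165,208) are excluded. I choose the one in the tray.
- **Tray:** yellow (235,275) or blue (508,155). I choose yellow.

```bash
cat > m.py <<'E'
from h import *
def big(m):
    c=cv2.findContours(m.astype(np.uint8),0,2)[0]; return max(c,key=cv2.contourArea)
def rect(n,m,z):
    c=big(m).reshape(-1,2); P=plane(n,c,z)[:,:2]; return cv2.minAreaRect((P*1000).astype(np.float32))
E
python3 - <<'E'
from m import *
for n in('top','side'):
    a=np.load(n+'.npz'); p=a['p']; d=a['d']; H=cv2.cvtColor(p,cv2.COLOR_RGB2HSV); h,s,v=cv2.split(H)
    W=cloud(n,d)
    red=((h<8)|(h>172))&(s>150)&(v>90); blue=(h>100)&(h<120)&(s>150); yel=(h>20)&(h<35)&(s>120)
    X=np.zeros_like(red)
    if n=='top': X[200:320,350:520]=1
    else: X[270:400,290:450]=1
    for nm,m,z in(('red',red&X,.127),('blue',blue&X,.127),('yel',yel,.045)):
        print(n,nm,rect(n,m,z), 'depth med', np.median(W[m][:,2]) , np.percentile(W[m][:,2],[5,95]))
    if n=='top':
        wh=(s<40)&(v>150); Y=X.copy(); Y[190:330,345:520]=1
        print('unit',rect(n,wh&Y,.105))
        cv2.imwrite('pics/crop.png',cv2.resize(p[190:340,180:520,::-1],None,fx=2.3,fy=2.3))
        for q in [(467,248),(228,300),(235,245),(222,260)]: print(q,W[q[1],q[0]])
E
```

```text
top red ((590.9998779296875, -283.2204284667969), (67.02592468261719, 50.518516540527344), 14.53965950012207) depth med 0.12776083714873224 [0.1163364  0.13008495]
top blue ((563.1987915039062, -176.9945831298828), (66.6667709350586, 48.62832260131836), 14.74246597290039) depth med 0.1276612770467422 [0.01294521 0.13024468]
top yel ((545.1729125976562, 140.87060546875), (138.7587432861328, 199.92764282226562), 77.29102325439453) depth med 0.006383103770400319 [0.00324015 0.04588649]
unit ((577.2120361328125, -231.7514190673828), (171.13958740234375, 261.976318359375), 14.79302978515625)
(467, 248) [ 0.59056693 -0.28305314  0.12960404]
(228, 300) [0.49407227 0.15952634 0.00596338]
(235, 245) [0.59851693 0.13895178 0.0693923 ]
(222, 260) [0.57487789 0.17492567 0.00255967]
side red ((588.5467529296875, -291.91082763671875), (73.1824722290039, 52.63063049316406), 14.605734825134277) depth med 0.1264004235592049 [0.11428277 0.12810739]
side blue ((560.5371704101562, -187.8931884765625), (74.93301391601562, 55.13545227050781), 14.722424507141113) depth med 0.12618773054688598 [0.1118579  0.12843726]
side yel ((539.1671142578125, 112.87568664550781), (189.8951416015625, 199.88751220703125), 77.13111877441406) depth med 0.01698963640777492 [0.00209621 0.04352327]
```

View pics/crop.png

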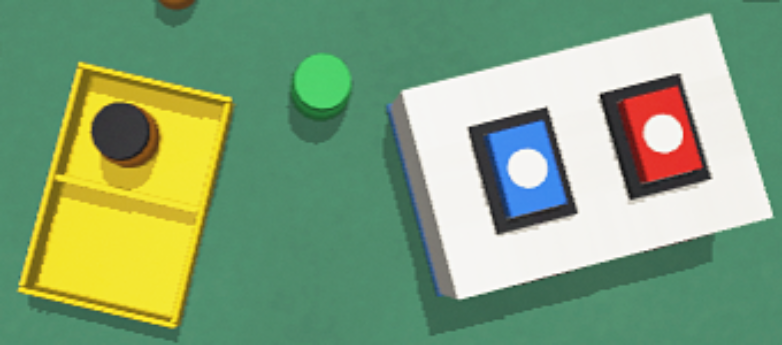

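The crop confirms the picks: the red cap sits in the unit's -y well and the large amber jar (black lid) is in the tray's far half. Estimates are red at (0.591,-0.285) with yaw 14.6°, and free half at (0.498,0.153) with yaw -12.7°. The measured sizes match the given ones. I'm closing the gripper and moving above the red cap.

Request:
jog_arm:
  moves:
    - {"translation": [2.05,-4.15,0],"delta_rot": [0,0,0.274]}
    - {"translation": [2.05,-4.15,0],"delta_rot": [0,0,0.274]}
    - {"translation": [2.05,-4.15,0],"delta_rot": [0,0,0.274]}
    - {"translation": [2.05,-4.15,0],"delta_rot": [0,0,0.274]}
    - {"translation": [2.05,-4.15,0],"delta_rot": [0,0,0.274]}
    - {"translation": [2.05,-4.15,0],"delta_rot": [0,0,0.274]}
    - {"translation": [2.05,-4.15,0],"delta_rot": [0,0,0.274]}
    - {"translation": [2.05,-4.15,0],"delta_rot": [0,0,0.274]}
    - {"translation": [2.05,-4.15,0],"delta_rot": [0,0,0.274]}
    - {"translation": [2.05,-4.15,0],"delta_rot": [0,0,0.274]}
    - {"translation": [2.05,-4.15,0],"delta_rot": [0,0,0.274]}
    - {"translation": [2.05,-4.15,0],"delta_rot": [0,0,0.274]}
    - {"translation": [2.05,-4.15,0],"delta_rot": [0,0,0.274]}
    - {"translation": [2.05,-4.15,0],"delta_rot": [0,0,0.274]}
    - {"translation": [2.05,-4.15,0],"delta_rot": [0,0,0.274]}
    - {"translation": [2.05,-4.15,0],"delta_rot": [0,0,0.274]}
    - {"translation": [2.05,-4.15,0],"delta_rot": [0,0,0.274]}
    - {"translation": [2.05,-4.15,0],"delta_rot": [0,0,0.274]}
    - {"translation": [2.05,-4.15,0],"delta_rot": [0,0,0.274]}
    - {"translation": [2.05,-4.15,0],"delta_rot": [0,0,0.274]}
  claw: -1

```text
time_s: 2.1
tcp_pos: [0.5905, -0.2856, 0.1946]
eef_rot: [0.401, -3.115, -0.001]
wrist_force: [0.2, -0.4, 0.1]
finger_gap: 0.0
gripper_force: 0.0
```

Request:
jog_arm:
  moves:
    - {"translation": [0,0,-3]}
    - {"translation": [0,0,-2.5]}
    - {"translation": [0,0,-0.8]}
    - {"translation": [0,0,-0.4]}
    - {"translation": [0,0,-0.4]}
    - {"translation": [0,0,0]}

```text
schema error: expected keys translation, delta_rot
```

Request:
jog_arm:
  moves:
    - {"translation": [0,0,-3],"delta_rot": [0,0,0]}
    - {"translation": [0,0,-2.5],"delta_rot": [0,0,0]}
    - {"translation": [0,0,-0.8],"delta_rot": [0,0,0]}
    - {"translation": [0,0,-0.4],"delta_rot": [0,0,0]}
    - {"translation": [0,0,-0.4],"delta_rot": [0,0,0]}
    - {"translation": [0,0,0],"delta_rot": [0,0,0]}

```text
time_s: 2.7
tcp_pos: [0.5907, -0.284, 0.1252]
eef_rot: [-0.4, 3.115, -0.002]
wrist_force: [0.2, 0.2, 0.2]
finger_gap: 0.0002
gripper_force: 0.0
```

Request:
jog_arm:
  moves:
    - {"translation": [0,0,-0.3],"delta_rot": [0,0,0]}
    - {"translation": [0,0,-0.3],"delta_rot": [0,0,0]}
    - {"translation": [0,0,0],"delta_rot": [0,0,0]}

```text
time_s: 3.0
tcp_pos: [0.5901, -0.2838, 0.1182]
eef_rot: [0.4, -3.116, -0.0]
wrist_force: [0.3, 0.3, 0.6]
finger_gap: 0.0003
gripper_force: 0.0
```

```bash
python3 - <<'E'
from h import *
p,d=imaging.snapshot('side'); cv2.imwrite('pics/s1.png',cv2.resize(p[200:420,250:520,::-1],None,fx=2.5,fy=2.5)); print(readout.state())
E
```

```text
{'time_s': 3.05, 'joints': array([-6.29137149e-01,  4.25402680e-01,  1.45754670e+00, -2.76315959e-05,
        1.25878897e+00, -2.45509876e+00]), 'qd': array([ 0.00023906, -0.00094265, -0.00467439,  0.0014057 ,  0.0012417 ,
       -0.00022774]), 'joint_efforts': array([ 1.51231326e-02, -5.50446832e+01, -3.36523390e+01, -1.84670039e-04,
       -2.32773361e-02,  7.42942859e-06]), 'tcp_pos': array([ 0.59014536, -0.28382029,  0.11826897]), 'eef_rot': array([ 3.99723659e-01, -3.11593427e+00, -1.27081816e-04]), 'wrist_force': array([0.48780395, 0.70688863, 1.44363941]), 'moment': array([-0.01404068, -0.01130894, -0.00995435]), 'gripper_force': 0.0, 'finger_gap': -6.216974261480417e-05}
```

View pics/s1.png

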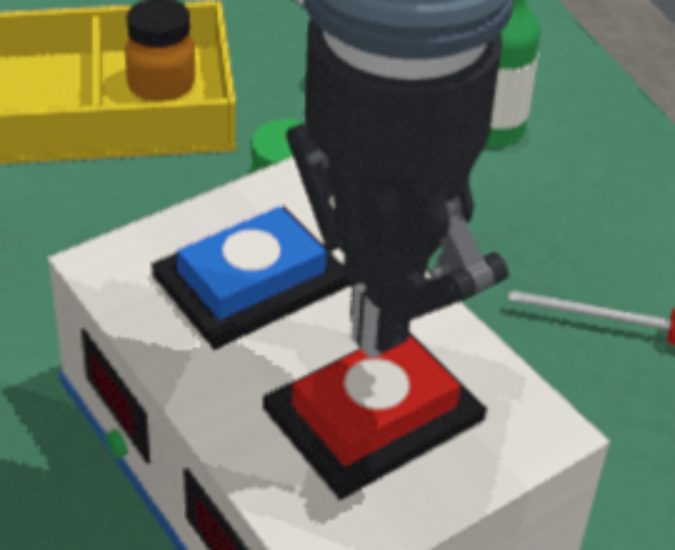

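The crop shows the cap not pressed yet. The fingertip appears at crop (375,350), behind the white dot at (377,385). I'll check this against the projection.

```bash
python3 - <<'E'
from h import *
pt,dt=imaging.snapshot('top'); p,d=imaging.snapshot('side')
def proj(n,P):
    i,f,R,t=cam(n); c=R@np.array(P)+t; s=c[:2]/c[2]; return s*(1+i['k1']*s@s)*f+[i['cx'],i['cy']]
s=readout.state(); print(s['tcp_pos'],s['wrist_force'])
for P in [s['tcp_pos'],(.591,-.285,.127),(.591,-.285,.117)]: print(np.round(proj('side',P),1),np.round(proj('top',P),1))
W=cloud('side',d)
for u,v in [(400,353),(400,338),(400,330),(395,333),(405,335),(405,320),(413,335),(350,300)]: print((u,v),p[v,u],W[v,u].round(4))
cv2.imwrite('pics/t1.png',cv2.resize(pt[190:340,340:540,::-1],None,fx=3,fy=3))
E
```

```text
[ 0.59026075 -0.28398056  0.11845276] [ 0.31068652 -0.34618208  0.03529473]
[398.5 356.5] [465.2 248.8]
[399.8 352.2] [467.5 247.9]
[399.3 357.8] [465.5 248.5]
(400, 353) [162 160 154] [ 0.5906 -0.2863  0.1272]
(400, 338) [73 77 77] [ 0.5855 -0.2932  0.1621]
(400, 330) [97 99 99] [ 0.5848 -0.2928  0.175 ]
(395, 333) [101 101 102] [ 0.5808 -0.2888  0.1674]
(405, 335) [33 35 35] [ 0.5886 -0.2988  0.1717]
(405, 320) [29 33 36] [ 0.5864 -0.2995  0.1968]
(413, 335) [142  32  32] [ 0.6169 -0.2644  0.1272]
(350, 300) [225 222 215] [ 0.562  -0.1827  0.1291]
```

View pics/t1.png

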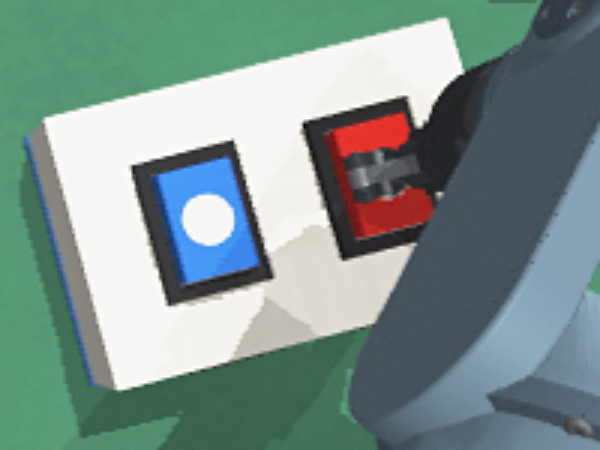

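The top crop shows the shut fingers over the red cap at crop (375,178), horizontally right. The side depth puts the fingertips well above the cap, so I'll measure the tip height directly.

```bash
python3 - <<'E'
from h import *
for n in('side','top'):
    p,d=imaging.snapshot(n); W=cloud(n,d)
    m=(d>0)&(np.hypot(W[...,0]-.59,W[...,1]+.284)<.045)&(W[...,2]>.135)
    Q=W[m]; print(n,len(Q),np.percentile(Q[:,2],[0,1,3,5]))
    z0=Q[:,2].min()
    for a in range(0,40,6):
        q=Q[(Q[:,2]>=z0+a/1000)&(Q[:,2]<z0+(a+6)/1000)]
        if len(q): print(round(z0+a/1000,3),len(q),q.min(0).round(4),q.max(0).round(4))
    v,u=np.nonzero(m&(W[...,2]<z0+.008)); print(list(zip(u,v))[:12])
E
```

```text
side 15233 [0.15414259 0.16992266 0.19764744 0.20791475]
0.154 25 [ 0.5787 -0.2965  0.1541] [ 0.5906 -0.281   0.16  ]
0.16 68 [ 0.5789 -0.2995  0.1603] [ 0.6002 -0.2726  0.1661]
0.166 88 [ 0.5781 -0.3003  0.1661] [ 0.6002 -0.273   0.1721]
0.172 93 [ 0.5785 -0.3     0.1722] [ 0.5995 -0.2734  0.1781]
0.178 67 [ 0.5785 -0.3005  0.1782] [ 0.5928 -0.2739  0.1841]
0.184 57 [ 0.5786 -0.2995  0.1842] [ 0.5903 -0.2747  0.1901]
0.19 46 [ 0.5763 -0.3011  0.1901] [ 0.5881 -0.2738  0.1959]
[(np.int64(391), np.int64(333)), (np.int64(392), np.int64(333)), (np.int64(391), np.int64(334)), (np.int64(391), np.int64(335)), (np.int64(392), np.int64(335)), (np.int64(393), np.int64(336)), (np.int64(412), np.int64(336)), (np.int64(393), np.int64(337)), (np.int64(394), np.int64(337)), (np.int64(395), np.int64(337)), (np.int64(410), np.int64(337)), (np.int64(411), np.int64(337))]
top 6713 [0.17293596 0.2308581  0.26931839 0.29082869]
0.173 2 [ 0.5787 -0.2801  0.1729] [ 0.5809 -0.2798  0.1778]
0.191 1 [ 0.5768 -0.2741  0.1961] [ 0.5768 -0.2741  0.1961]
0.197 2 [ 0.5763 -0.2766  0.1979] [ 0.6012 -0.2711  0.2022]
0.203 7 [ 0.5707 -0.2724  0.2045] [ 0.5968 -0.2525  0.2087]
0.209 19 [ 0.5722 -0.265   0.2094] [ 0.5961 -0.2529  0.2148]
[(np.int64(475), np.int64(251)), (np.int64(476), np.int64(252))]
```

The fingertips are really at z≈0.157 while the readout says 0.118, an offset of about 38 mm. The xy position agrees. I'll trust contact force and the camera from here and go down gently until I feel contact.

Request:
jog_arm:
  moves:
    - {"translation": [0,0,-1.2],"delta_rot": [0,0,0]}
    - {"translation": [0,0,-0.8],"delta_rot": [0,0,0]}
    - {"translation": [0,0,-0.4],"delta_rot": [0,0,0]}
    - {"translation": [0,0,0],"delta_rot": [0,0,0]}

```text
time_s: 3.65
tcp_pos: [0.5894, -0.2834, 0.0927]
eef_rot: [0.399, -3.114, -0.003]
wrist_force: [-0.0, -1.5, 0.7]
finger_gap: 0.0
gripper_force: 0.0
```

Request:
jog_arm:
  moves:
    - {"translation": [0,0,-0.2],"delta_rot": [0,0,0]}
    - {"translation": [0,0,-0.2],"delta_rot": [0,0,0]}
    - {"translation": [0,0,0],"delta_rot": [0,0,0]}

```text
time_s: 3.95
tcp_pos: [0.5906, -0.2844, 0.0913]
eef_rot: [-0.399, 3.115, -0.002]
wrist_force: [-1.1, 0.2, 5.3]
finger_gap: -0.0001
gripper_force: 2.8
```

Request:
jog_arm:
  moves:
    - {"translation": [0,0,-0.2],"delta_rot": [0,0,0]}
    - {"translation": [0,0,-0.2],"delta_rot": [0,0,0]}
    - {"translation": [0,0,0],"delta_rot": [0,0,0]}

```text
time_s: 4.25
tcp_pos: [0.5906, -0.2847, 0.0882]
eef_rot: [-0.4, 3.115, -0.003]
wrist_force: [-4.3, 0.6, 8.6]
finger_gap: -0.0002
gripper_force: 4.1
```

Request:
jog_arm:
  moves:
    - {"translation": [0,0,-0.2],"delta_rot": [0,0,0]}
    - {"translation": [0,0,-0.2],"delta_rot": [0,0,0]}
    - {"translation": [0,0,0],"delta_rot": [0,0,0]}

```text
time_s: 4.55
tcp_pos: [0.5908, -0.2852, 0.0849]
eef_rot: [-0.399, 3.115, -0.004]
wrist_force: [-3.8, 0.3, 11.4]
finger_gap: 0.0002
gripper_force: 5.5
```

Request:
jog_arm:
  moves:
    - {"translation": [0,0,-0.2],"delta_rot": [0,0,0]}
    - {"translation": [0,0,-0.1],"delta_rot": [0,0,0]}
    - {"translation": [0,0,0],"delta_rot": [0,0,0]}

```text
time_s: 4.85
tcp_pos: [0.5909, -0.2853, 0.0823]
eef_rot: [-0.399, 3.115, -0.005]
wrist_force: [-4.4, 0.7, 11.2]
finger_gap: 0.0
gripper_force: 6.2
```

```bash
python3 - <<'E'
from h import *
p,d=imaging.snapshot('side'); W=cloud('side',d); h,s,v=cv2.split(cv2.cvtColor(p,cv2.COLOR_RGB2HSV))
m=((h<8)|(h>172))&(s>150)&(v>90); m[:270]=0;m[400:]=0;m[:,:330]=0;m[:,450:]=0
print(np.percentile(W[m][:,2],[50,75,90,95]),readout.state()['wrist_force'],readout.state()['tcp_pos'])
E
```

```text
[0.11724657 0.11796971 0.11857656 0.11896557] [-5.26458417  0.44616641 12.12516384] [ 0.59093016 -0.28529128  0.08228011]
```

Request:
jog_arm:
  moves:
    - {"translation": [0,0,-0.1],"delta_rot": [0,0,0]}
    - {"translation": [0,0,-0.1],"delta_rot": [0,0,0]}
    - {"translation": [0,0,-0.1],"delta_rot": [0,0,0]}
    - {"translation": [0,0,0],"delta_rot": [0,0,0]}

```text
time_s: 5.3
tcp_pos: [0.5908, -0.2846, 0.0783]
eef_rot: [-0.399, 3.115, -0.003]
wrist_force: [-3.3, 1.5, 7.3]
finger_gap: -0.0001
gripper_force: 4.0
```

Request:
jog_arm:
  moves:
    - {"translation": [0,0,1],"delta_rot": [0,0,0]}
    - {"translation": [0,0,1],"delta_rot": [0,0,0]}
    - {"translation": [0,0,1],"delta_rot": [0,0,0]}
    - {"translation": [0,0,1],"delta_rot": [0,0,0]}
    - {"translation": [0,0,1],"delta_rot": [0,0,0]}
    - {"translation": [0,0,2],"delta_rot": [0,0,0]}
    - {"translation": [0,0,2],"delta_rot": [0,0,0]}
    - {"translation": [0,0,0],"delta_rot": [0,0,0]}

```text
time_s: 6.1
tcp_pos: [0.592, -0.2851, 0.17]
eef_rot: [-0.399, 3.112, -0.006]
wrist_force: [-0.1, -0.6, 0.9]
finger_gap: -0.0002
gripper_force: 0.0
```

```bash
python3 - <<'E'
from m import *
for n in('side','top'):
    p,d=imaging.snapshot(n); W=cloud(n,d); h,s,v=cv2.split(cv2.cvtColor(p,cv2.COLOR_RGB2HSV))
    m=((h<8)|(h>172))&(s>150)&(v>90)&(np.hypot(W[...,0]-.59,W[...,1]+.284)<.06)
    z=np.percentile(W[m][:,2],[10,50,90]);print(z)
    f=m&(W[...,2]>z[1]-.006 if n=='top' else W[...,2]>.152)
    print(f.sum(),rect(n,f,.157) if f.sum()>50 else 0)
    q=(d>0)&(np.hypot(W[...,0]-.59,W[...,1]+.284)<.045)&(W[...,2]>.17); print('tip',np.sort(W[q][:,2])[:5])
    cv2.imwrite(f'pics/{n}2.png',p[:,:,::-1])
print(readout.state()['tcp_pos'],readout.state()['wrist_force'])
E
```

```text
[0.13183403 0.15462188 0.15669606]
1238 ((588.96142578125, -289.53857421875), (67.53192138671875, 45.8524055480957), 14.94209098815918)
tip [0.20540227 0.20544715 0.20655953 0.20661039 0.20724277]
[0.13665224 0.15662384 0.15858825]
621 ((590.5792846679688, -283.7872314453125), (65.63343048095703, 45.70304489135742), 14.555882453918457)
tip [0.22617811 0.22666918 0.22714533 0.22809662 0.22866689]
[ 0.59028004 -0.2839312   0.16631515] [-0.45294507 -0.46614678 -0.0048144 ]
```

View pics/side2.png

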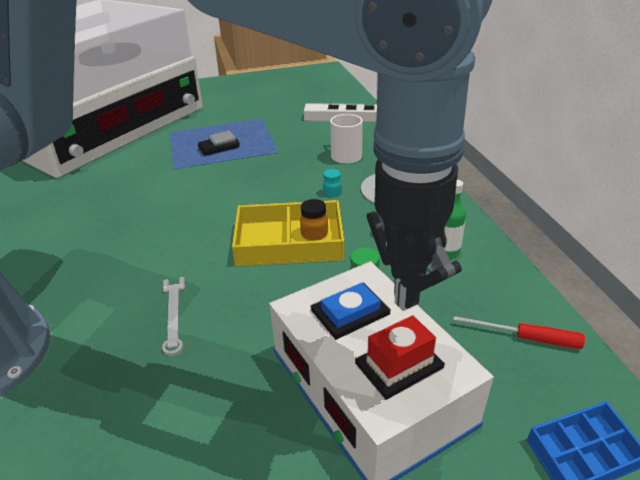

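The side view shows the red cartridge sprung up, its cap top at (402,337) and z≈0.157. Blue is still latched at (350,300). Next I open the gripper, descend and check before gripping.

Request:
jog_arm:
  moves:
    - {"translation": [0,0,0],"delta_rot": [0,0,0]}
    - {"translation": [0,0,0],"delta_rot": [0,0,0]}
    - {"translation": [0,0,0],"delta_rot": [0,0,0]}
    - {"translation": [0,0,0],"delta_rot": [0,0,0]}
    - {"translation": [0,0,0],"delta_rot": [0,0,0]}
    - {"translation": [0,0,0],"delta_rot": [0,0,0]}
    - {"translation": [0,0,-2],"delta_rot": [0,0,0]}
    - {"translation": [0,0,-2],"delta_rot": [0,0,0]}
    - {"translation": [0,0,-2],"delta_rot": [0,0,0]}
    - {"translation": [0,0,-1],"delta_rot": [0,0,0]}
    - {"translation": [0,0,-0.8],"delta_rot": [0,0,0]}
    - {"translation": [0,0,0],"delta_rot": [0,0,0]}
  claw: 1

```text
time_s: 7.4
tcp_pos: [0.5897, -0.2837, 0.0874]
eef_rot: [0.399, -3.115, -0.002]
wrist_force: [-0.9, 0.5, -0.2]
finger_gap: 0.0853
gripper_force: 0.0
```

```bash
python3 - <<'E'
from h import *
p,d=imaging.snapshot('side'); print(readout.state()['tcp_pos'],readout.state()['finger_gap'],readout.state()['wrist_force'])
cv2.imwrite('pics/s3.png',cv2.resize(p[220:420,270:510,::-1],None,fx=3,fy=3))
E
```

```text
[ 0.59028784 -0.28397695  0.08838734] 0.08554565141056186 [-0.7218178  -0.50333497  0.72777337]
```

View pics/s3.png

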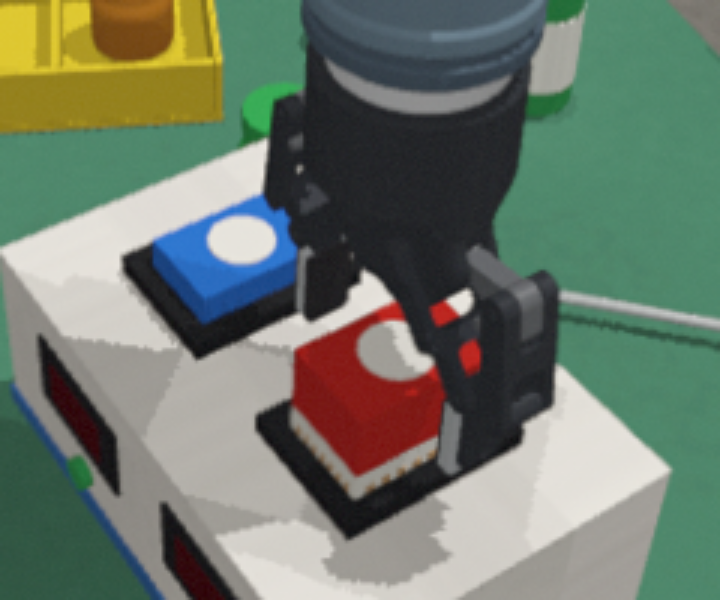

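The fingers straddle the red cap, with the near pad at crop (455,440) and the far pad at (325,285). I lower 5 mm and grip.

Request:
jog_arm:
  moves:
    - {"translation": [0,0,-0.5],"delta_rot": [0,0,0]}
    - {"translation": [0,0,0],"delta_rot": [0,0,0]}

```text
time_s: 7.65
tcp_pos: [0.5904, -0.284, 0.0835]
eef_rot: [-0.4, 3.116, -0.001]
wrist_force: [0.5, -0.3, -0.7]
finger_gap: 0.0855
gripper_force: 0.0
```

Request:
jog_arm:
  moves:
    - {"translation": [0,0,0],"delta_rot": [0,0,0]}
    - {"translation": [0,0,0],"delta_rot": [0,0,0]}
    - {"translation": [0,0,0],"delta_rot": [0,0,0]}
    - {"translation": [0,0,0],"delta_rot": [0,0,0]}
    - {"translation": [0,0,0],"delta_rot": [0,0,0]}
    - {"translation": [0,0,0],"delta_rot": [0,0,0]}
    - {"translation": [0,0,0],"delta_rot": [0,0,0]}
    - {"translation": [0,0,0],"delta_rot": [0,0,0]}
  claw: -1
  squeeze: 60

```text
time_s: 8.45
tcp_pos: [0.5904, -0.2842, 0.0836]
eef_rot: [-0.399, 3.116, -0.001]
wrist_force: [0.8, -0.3, 2.4]
finger_gap: 0.0435
gripper_force: 64.3
```

Request:
jog_arm:
  moves:
    - {"translation": [0,0,0.5],"delta_rot": [0,0,0]}
    - {"translation": [0,0,1],"delta_rot": [0,0,0]}
    - {"translation": [0,0,1],"delta_rot": [0,0,0]}
    - {"translation": [0,0,1],"delta_rot": [0,0,0]}
    - {"translation": [0,0,1.5],"delta_rot": [0,0,0]}
    - {"translation": [0,0,1.5],"delta_rot": [0,0,0]}
    - {"translation": [0,0,1.5],"delta_rot": [0,0,0]}
    - {"translation": [0,0,1.5],"delta_rot": [0,0,0]}
    - {"translation": [0,0,1],"delta_rot": [0,0,0]}
    - {"translation": [0,0,0.5],"delta_rot": [0,0,0]}
    - {"translation": [0,0,0],"delta_rot": [0,0,0]}
    - {"translation": [0,0,0],"delta_rot": [0,0,0]}

```text
time_s: 9.65
tcp_pos: [0.5899, -0.2837, 0.1926]
eef_rot: [0.399, -3.115, -0.001]
wrist_force: [0.0, 0.5, -3.8]
finger_gap: 0.0436
gripper_force: 64.2
```

```bash
python3 - <<'E'
from h import *
p,d=imaging.snapshot('side'); s=readout.state(); print(s['tcp_pos'],s['finger_gap'],s['wrist_force'],s['gripper_force'])
cv2.imwrite('pics/s4.png',p[:,:,::-1])
E
```

```text
[ 0.58969169 -0.28362545  0.19224364] 0.04344098517546258 [ 0.31060569  0.28734264 -3.61706815] 64.20482620596886
```

View pics/s4.png

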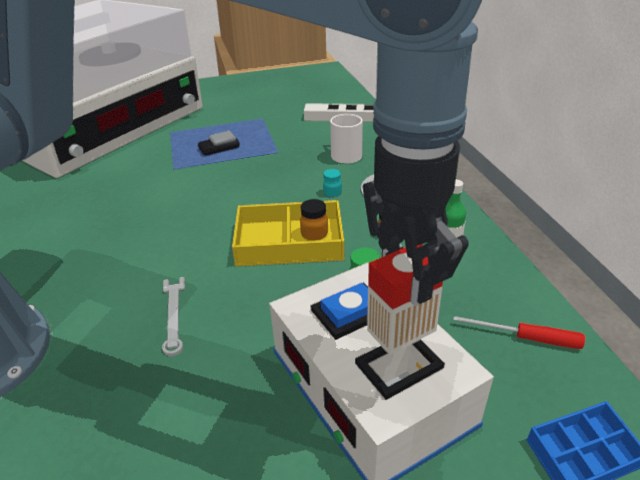

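The side view shows the cartridge clear of the well, hanging upright with its base at about (403,340). I'm carrying it to the tray and turning it by -27.3°.

Request:
jog_arm:
  moves:
    - {"translation": [-0.3,1.45,0],"delta_rot": [0,0,-0.2]}
    - {"translation": [-0.6,2.9,0],"delta_rot": [0,0,-0.3]}
    - {"translation": [-0.6,2.9,0],"delta_rot": [0,0,-0.3]}
    - {"translation": [-0.6,2.9,0],"delta_rot": [0,0,-0.3]}
    - {"translation": [-0.6,2.9,0],"delta_rot": [0,0,-0.3]}
    - {"translation": [-0.6,2.9,0],"delta_rot": [0,0,-0.3]}
    - {"translation": [-0.6,2.9,0],"delta_rot": [0,0,-0.3]}
    - {"translation": [-0.6,2.9,0],"delta_rot": [0,0,-0.3]}
    - {"translation": [-0.6,2.9,0],"delta_rot": [0,0,-0.3]}
    - {"translation": [-0.6,2.9,0],"delta_rot": [0,0,-0.3]}
    - {"translation": [-0.6,2.9,0],"delta_rot": [0,0,-0.3]}
    - {"translation": [-0.6,2.9,0],"delta_rot": [0,0,-0.3]}
    - {"translation": [-0.6,2.9,0],"delta_rot": [0,0,-0.3]}
    - {"translation": [-0.6,2.9,0],"delta_rot": [0,0,-0.3]}
    - {"translation": [-0.6,2.9,0],"delta_rot": [0,0,-0.3]}
    - {"translation": [-0.5,1.65,0],"delta_rot": [0,0,-0.15]}
    - {"translation": [0,0,0],"delta_rot": [0,0,0]}
    - {"translation": [0,0,0],"delta_rot": [0,0,0]}

```text
time_s: 11.5
tcp_pos: [0.4979, 0.153, 0.1928]
eef_rot: [-0.345, -3.122, 0.001]
wrist_force: [0.1, -0.2, -4.4]
finger_gap: 0.0435
gripper_force: 64.1
```

```bash
python3 - <<'E'
from m import *
p,d=imaging.snapshot('side'); s=readout.state(); print(s['tcp_pos'],s['eef_rot'],s['finger_gap'],s['wrist_force'])
W=cloud('side',d); q=(d>0)&(np.hypot(W[...,0]-.498,W[...,1]-.153)<.05)&(W[...,2]>.08)
print('lowest',np.sort(W[q][:,2])[[0,5,20,50]])
p,d=imaging.snapshot('top'); W=cloud('top',d);h,s,v=cv2.split(cv2.cvtColor(p,cv2.COLOR_RGB2HSV))
m=(((h<8)|(h>172))&(s>150)&(v>90)); m[:200]=0;m[:,330:]=0;print(m.sum(),m.sum()and rect('top',m,.267))
cv2.imwrite('pics/t5.png',p[:,:,::-1])
E
```

```text
[0.49813578 0.1525291  0.19288706] [-3.46486662e-01 -3.12189422e+00  9.19347373e-04] 0.04352474489366576 [-0.23966323  0.25390306 -3.11850052]
lowest [0.16443937 0.16514134 0.16635792 0.16798269]
245 ((517.9605102539062, 134.5709686279297), (25.836572647094727, 19.29975128173828), 77.50565338134766)
```

View pics/t5.png

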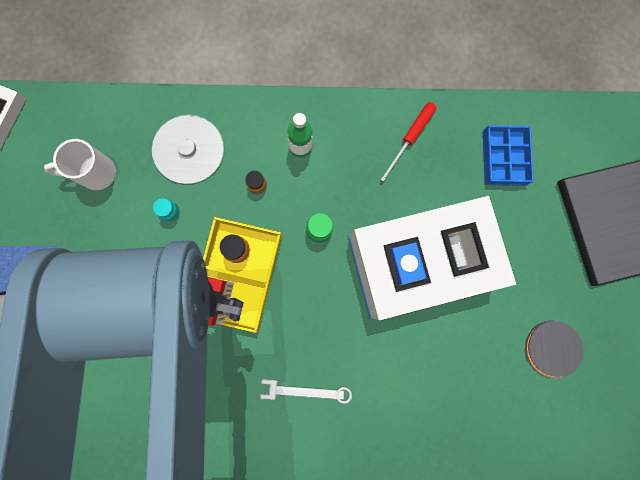

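The top view shows the cartridge held over the tray's free half at about (222,300), with the jar undisturbed at (234,247). The underside is at ≈0.166, so the floor is about 161 mm below it. I lower it now.

Request:
jog_arm:
  moves:
    - {"translation": [0,0,-1],"delta_rot": [0,0,0]}
    - {"translation": [0,0,-2],"delta_rot": [0,0,0]}
    - {"translation": [0,0,-2],"delta_rot": [0,0,0]}
    - {"translation": [0,0,-2],"delta_rot": [0,0,0]}
    - {"translation": [0,0,-2],"delta_rot": [0,0,0]}
    - {"translation": [0,0,-2],"delta_rot": [0,0,0]}
    - {"translation": [0,0,-1.5],"delta_rot": [0,0,0]}
    - {"translation": [0,0,-1],"delta_rot": [0,0,0]}
    - {"translation": [0,0,-0.7],"delta_rot": [0,0,0]}
    - {"translation": [0,0,-0.4],"delta_rot": [0,0,0]}
    - {"translation": [0,0,-0.4],"delta_rot": [0,0,0]}
    - {"translation": [0,0,0],"delta_rot": [0,0,0]}

```text
time_s: 12.8
tcp_pos: [0.4983, 0.153, 0.0432]
eef_rot: [0.347, 3.122, 0.0]
wrist_force: [-0.1, -0.5, -3.7]
finger_gap: 0.0433
gripper_force: 64.0
```

Request:
jog_arm:
  moves:
    - {"translation": [0,0,-0.2],"delta_rot": [0,0,0]}
    - {"translation": [0,0,-0.2],"delta_rot": [0,0,0]}
    - {"translation": [0,0,-0.2],"delta_rot": [0,0,0]}
    - {"translation": [0,0,0],"delta_rot": [0,0,0]}

```text
time_s: 13.2
tcp_pos: [0.498, 0.1531, 0.0371]
eef_rot: [-0.347, -3.122, 0.0]
wrist_force: [-0.0, 0.1, -3.8]
finger_gap: 0.0431
gripper_force: 64.0
```

Request:
jog_arm:
  moves:
    - {"translation": [0,0,-0.1],"delta_rot": [0,0,0]}
    - {"translation": [0,0,-0.1],"delta_rot": [0,0,0]}
    - {"translation": [0,0,0],"delta_rot": [0,0,0]}

```text
time_s: 13.5
tcp_pos: [0.4981, 0.153, 0.0352]
eef_rot: [-0.347, -3.122, 0.0]
wrist_force: [-0.2, -0.5, -3.8]
finger_gap: 0.0432
gripper_force: 64.0
```

Request:
jog_arm:
  moves:
    - {"translation": [0,0,-0.1],"delta_rot": [0,0,0]}
    - {"translation": [0,0,-0.1],"delta_rot": [0,0,0]}
    - {"translation": [0,0,0],"delta_rot": [0,0,0]}

```text
time_s: 13.8
tcp_pos: [0.4981, 0.153, 0.0331]
eef_rot: [-0.347, -3.122, 0.0]
wrist_force: [-0.8, 0.5, -4.6]
finger_gap: 0.0431
gripper_force: 64.0
```

Request:
jog_arm:
  moves:
    - {"translation": [0,0,-0.1],"delta_rot": [0,0,0]}
    - {"translation": [0,0,0],"delta_rot": [0,0,0]}

```text
time_s: 14.0
tcp_pos: [0.4981, 0.153, 0.0322]
eef_rot: [-0.347, -3.122, 0.0]
wrist_force: [0.7, -0.7, -3.7]
finger_gap: 0.0437
gripper_force: 64.0
```

Request:
jog_arm:
  moves:
    - {"translation": [0,0,-0.1],"delta_rot": [0,0,0]}
    - {"translation": [0,0,0],"delta_rot": [0,0,0]}

```text
time_s: 14.2
tcp_pos: [0.4984, 0.153, 0.0319]
eef_rot: [0.347, 3.122, -0.0]
wrist_force: [-3.0, -0.9, 3.2]
finger_gap: 0.0432
gripper_force: 64.6
```

Floor contact felt. I release and rise.

Request:
jog_arm:
  moves:
    - {"translation": [0,0,0],"delta_rot": [0,0,0]}
    - {"translation": [0,0,0],"delta_rot": [0,0,0]}
    - {"translation": [0,0,0],"delta_rot": [0,0,0]}
    - {"translation": [0,0,0],"delta_rot": [0,0,0]}
    - {"translation": [0,0,0],"delta_rot": [0,0,0]}
    - {"translation": [0,0,0],"delta_rot": [0,0,0]}
    - {"translation": [0,0,0],"delta_rot": [0,0,0]}
  claw: 0.8

```text
time_s: 14.9
tcp_pos: [0.4982, 0.1531, 0.0313]
eef_rot: [-0.347, -3.122, -0.0]
wrist_force: [0.0, -0.7, -0.1]
finger_gap: 0.0769
gripper_force: 0.0
```

Request:
jog_arm:
  moves:
    - {"translation": [0,0,1],"delta_rot": [0,0,0]}
    - {"translation": [0,0,1],"delta_rot": [0,0,0]}
    - {"translation": [0,0,2],"delta_rot": [0,0,0]}
    - {"translation": [0,0,2],"delta_rot": [0,0,0]}
    - {"translation": [0,0,3],"delta_rot": [0,0,0]}
    - {"translation": [0,0,3],"delta_rot": [0,0,0]}
    - {"translation": [0,0,3],"delta_rot": [0,0,0]}
    - {"translation": [0,0,0],"delta_rot": [0,0,0]}
    - {"translation": [0,0,0],"delta_rot": [0,0,0]}

```text
time_s: 15.8
tcp_pos: [0.4989, 0.1531, 0.1828]
eef_rot: [0.347, 3.12, 0.001]
wrist_force: [0.3, -0.9, 0.5]
finger_gap: 0.0771
gripper_force: 0.0
```

```bash
python3 - <<'E'
from h import *
p,d=imaging.snapshot('side'); s=readout.state(); print(s['tcp_pos'],s['finger_gap'],s['wrist_force'])
W=cloud('side',d);h,s,v=cv2.split(cv2.cvtColor(p,cv2.COLOR_RGB2HSV))
m=(((h<8)|(h>172))&(s>150)&(v>60)&(np.hypot(W[...,0]-.498,W[...,1]-.153)<.07)); Q=W[m]; print(len(Q),Q[:,2].max(),Q.min(0),Q.max(0),Q[Q[:,2]>.1].mean(0))
cv2.imwrite('pics/s6.png',p[:,:,::-1])
E
```

```text
[0.4979664  0.15305422 0.18144295] 0.07709372339786237 [ 0.50450231 -0.21455221 -0.66440208]
817 0.1062947487720491 [0.46328436 0.12009783 0.07367393] [0.53413893 0.17939617 0.10629475] [0.49817963 0.14605476 0.10362054]
```

View pics/s6.png

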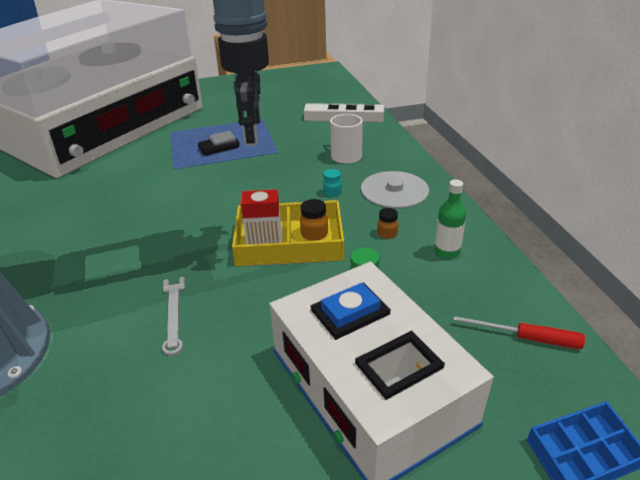

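The side view shows the red cartridge upright in the free half at (262,218), top at ≈0.105 m. The jar is standing at (314,220), blue is latched at (350,300), and the gripper is clear.

```bash
python3 -c "
from bench import r
print(r.hand_in())"
```

```text
the job is handed in; nothing more can be done
None
```

The job is handed in: the red-capped cartridge stands upright in the tray's empty half, the blue one is still latched, and the jar was not disturbed; `hand_in()` returned no verdict.

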